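# Release the cheese press

### The arm

A 7-joint arm with a two-finger parallel gripper is mounted at the origin on a cart in front of the work surface, level with it; the furniture and walls round the work are solid. World frame = base frame: x ahead of the robot, y to its left, z up, the work surface at z = 0. Lengths are in m, angles in rad, forces in N, time in s.
With the tool pointing down it reaches from about 0.425 to 0.875 m from the base axis. Payload 8.4 kg.
Tool frame: the origin (TCP) lies on the centre line of the jaws, within the pads' length; the fingertips stand 22 mm ahead of it and the grasp point (between the pads) lies 3 mm ahead of it; z points along the fingers, y is the line along which they close (so a half turn about z gives the same grasp; the last joint's range is limited). The gripper opens to 85 mm and grips with 20 to 120 N. Pads are 22 mm wide; open, the fingers measure 114 mm over their backs; the gripper's body (76 mm by 85 mm) begins 54 mm behind the grasp point. The pads swing forward as they close: fully open they stand 13 mm farther back than shut.
Start: joints at [1.02, 0.333, 0.04, 1.465, -0.013, 1.343, -0.059], TCP at [0.284, -0.585, 0.253] pointing down, gripper open.
Joint ranges: [-2.58, 2.58], [-0.38, 2.09], [-1.3, 1.39], [0.25, 2.4], [-1.5, 4.64], [0.08, 2.09], [-2.65, 2.65]. Speed limits (rad/s): [2.22, 2.22, 2.79, 2.79, 3.14, 3.14, 3.14].

### API

Orientations are given as a rotation vector (axis times angle).
In Python, from cell import state, viewer, order gives the robot as it stands. The module is installed in compiled form; this text tells all that it offers.
- The arm moves only by the shell command python3 -m handwheel 'ROWS' [FORCE]. ROWS is JSON, a list of rows, each a list of 5 numbers: the shift along the tool's x, y, z in mm, then the turn about the tool's z in degrees, then the opening, from 0 (shut) to 1 (fully open). In form: [[x, y, z, turn, fingers], ...]. A call has 1 to 12 rows; each row is the pose to reach, as a shift and turn from the pose commanded when the call began, along the tool's axes at that moment; what a row does not reach only later rows make up. A row lasts 1/8 s, in which the tool goes at most 62.5 mm and 10.7 degrees, less where a joint would pass 70% of its speed; a pose out of reach is approached as far as the arm can. A call with a gripper value outside its range is refused whole. The fingers move at their own pace and stop on an object; FORCE is the grip in N (left out, the last holds). Time passes only in rows, so rows that repeat a pose let the fingers close. It gives the time, the measured TCP pose, the force, the opening and the grip force at its end, in the units of the state.
- state(): the state, without advancing time (a new reading comes with each control period).
- viewer.capture(name): name is "scene" or "top" or "wrist"; returns the picture (480x640x3 uint8, blue, green, red); there is no depth.
- viewer.calibration(name): a dict with "camera_matrix" (3x3 intrinsics, pixels), "k1" (the pictures are not rectified: a ray, as slopes to the right and down, at radius r is drawn at 1 + k1 r^2 times it, then the intrinsics apply), "T" (4x4, takes a point from camera to world coordinates). Camera axes: x right, y up, looking along -z (the intrinsics and any distortion apply to the point x, -y, -z); pixel columns grow to the right and rows downward; lengths in m; the calibration is good to about 2 mm. A picture is of the moment at which its call begins: read the wrist's pose just before it. calibration takes no time and is no camera call; for the wrist camera it gives the pose at the moment of the call.
- order.finish_job(): hands the job in; it is judged then, once.
The state is a dict: "t": time; "q": joint angles; "qvel": joint speeds; "tau": joint torques, N m; "ee_pos": TCP position; "tool_rot": TCP orientation; "force": force on the tool from outside, world axes, zero at the start; "ft_torque": the same for the moment, N m; "opening": finger opening in m; "gripper_force": force on a finger pad.
Only numpy, scipy, OpenCV 4.12 (cv2) and the standard library are available. Lean on these libraries where they do the work, as an engineer would, in place of code of your own. Each camera call takes 0.05 s, during which the arm holds its last target. There are 200 camera calls.

### The job

The cheese in the round mould has been pressed long enough. Unscrew the handwheel of the press that holds the round mould, anticlockwise seen from above and all the way up to its stop, so that the plate stands clear of the mould, then let go. Leave the other press, with the square box, screwed down, and leave the round mould standing where it is.

Things in the scene. Friction and masses are not known exactly. Their poses are not given: they have to be found in the camera images.
- cheese_wheel_centre (a point): Centre of the cheese press's handwheel (level, 170 mm above the worktop when down) at mid-height of the rim; rises with it. Dark steel ring, 56 mm outer diameter, rim 12 mm thick, three spokes, hub cap 13 mm above this point. Grip it across from above at any yaw, fingers outside the rim: free for 37 mm below this point (brass nut, 32 mm wide), 44 mm (wooden crossbeam 150 x 36 mm).
- cheese_wheel (a joint): Turn of that handwheel: 0 = screwed down (the start, lower stop); grows anticlockwise seen from above; upper stop at 1.35 rad, so one grasp is enough. Quick thread: wheel, stem and pressing plate rise 12 mm per rad (16 mm in all), so the hand must rise with it. Turns against 0.15 N m of friction and stays where it is left.
- cheese_mould_centre (a point): Centre (half-way up) of the round white perforated mould, 80 mm across, 40 mm high, loose on the cheese press's base, under the pressing plate (68 mm disc), 132 mm below the wheel's centre at the start. The press (wooden base 110 x 150 mm, two steel posts 128 mm apart) is fixed to the worktop, its crossbeam running left to right or turned up to 50 degrees anticlockwise from that.
- tofu_wheel (a joint): Turn of the other press's handwheel, same values; starts at 0 and must stay there. That press is identical and stands beside the cheese press, to its left or right, over 220 mm away; it holds a white square-cornered box (104 x 106 x 40 mm) in place of the round mould.

How it is judged:
At the end, for the whole second after the job is handed in: The cheese press's handwheel stands within 0.25 rad (14 degrees) of its upper stop (joint above 1.1 rad) and is at rest; the other press's wheel is within 0.2 rad of screwed down; the round mould is within 15 mm of where it stood (value of joint cheese_wheel above 1.1 rad and value of joint tofu_wheel below 0.2 rad and distance of cheese_mould_centre from where it was at the start of the episode below 0.015 m and velocity of joint cheese_wheel between -0.05 and 0.05 rad/s); the robot touches nothing.
It fails at once if the other press's handwheel is turned by more than 0.2 rad (value of joint tofu_wheel above 0.2 rad).
It fails at once if the round mould is shifted by more than 15 mm (distance of cheese_mould_centre from where it was at the start of the episode above 0.015 m).
It also fails if it takes over 35 s, if anything falls off the work surface, if the arm or the gripper's body presses on something with over 40 N, if the wrist force passes 120 N, or if a joint passes its speed limit or range.

## Working session

There is one attempt and no reset: what is moved stays moved. The work goes in short steps, Python scripts to look and compute and a shell command to move; the robot and the scene stay as the last step left them, time stands still between calls to the robot, and variables do not carry over. Pictures are saved under pics/ and viewed, at most 10 in all, crops included, and the job is handed in when it is done.

```bash
mkdir -p pics; python3 - <<'E'
from cell import state, viewer
import cv2,numpy as np
s=state();print(s)
for n in("scene","top"):
    c=viewer.calibration(n);print(n,c)
    cv2.imwrite(f"pics/{n}0.png",viewer.capture(n))
E
```

```text
{'t': 0.0, 'q': array([ 1.01977898,  0.33392399,  0.03987366,  1.46626333, -0.01340591,
        1.34329008, -0.05850622]), 'qvel': array([ 0.00022905,  0.00297757, -0.0007628 ,  0.00091674, -0.00016914,
       -0.00121289,  0.00213486]), 'tau': array([-3.73261755e-04, -6.58563995e+01,  1.36501696e+00, -4.05553043e+01,
        1.66729133e-02,  1.27510916e-02, -1.71622546e-06]), 'ee_pos': array([ 0.28358865, -0.58441382,  0.25241666]), 'tool_rot': array([-3.06026496e+00, -7.03306801e-01,  7.28256699e-04]), 'force': array([ 0.67303282, -0.01303418, -0.71946352]), 'ft_torque': array([-0.00828229, -0.00957715, -0.04104858]), 'gripper_force': 0.0, 'opening': 0.0853065999057005}
scene {'camera_matrix': array([[489.0274357 ,   0.        , 318.32141749],
       [  0.        , 489.0274357 , 242.65889045],
       [  0.        ,   0.        ,   1.        ]]), 'k1': -0.0589070219326729, 'T': array([[-0.97463836, -0.11422852,  0.19243678,  0.666628  ],
       [ 0.22357331, -0.53448094,  0.81507367,  0.86661822],
       [ 0.00974913,  0.8374258 ,  0.54646408,  0.58885313],
       [ 0.        ,  0.        ,  0.        ,  1.        ]])}
top {'camera_matrix': array([[486.51774681,   0.        , 320.48411443],
       [  0.        , 486.51774681, 236.85453447],
       [  0.        ,   0.        ,   1.        ]]), 'k1': -0.12047104657035065, 'T': array([[-0.11405788,  0.77688507, -0.61922563, -0.03227721],
       [-0.99346931, -0.09112872,  0.06866069,  0.23067205],
       [-0.00308777,  0.62301295,  0.78220542,  0.77797158],
       [ 0.        ,  0.        ,  0.        ,  1.        ]])}
```

View pics/scene0.png

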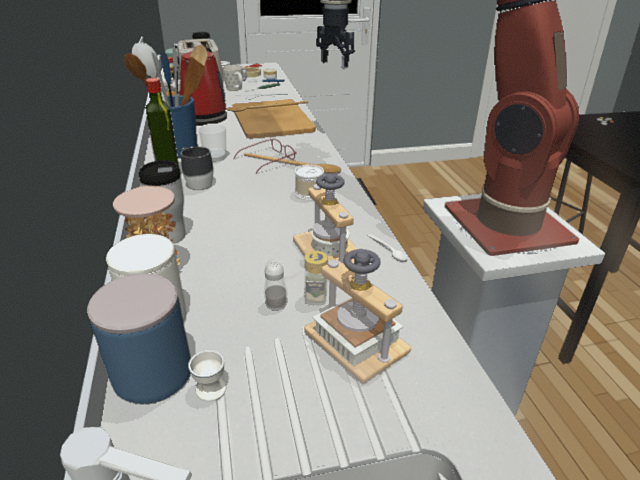

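View pics/top0.png

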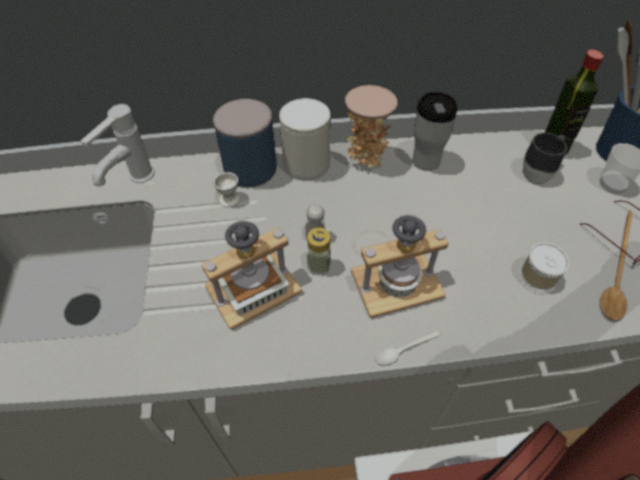

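The round mould's press is the right one in the top view, with its wheel at about (409,231). In the scene view the same wheel is at (330,182). The square box's press has its wheel at top (242,237) and scene (361,261).

```bash
cat > h.py <<'E'
import cv2,numpy as np
from cell import viewer
def ray(c,uv):
    K=c["camera_matrix"];p=cv2.undistortPoints(np.array([[uv]],float),K,np.array([c["k1"],0,0,0,0]))[0,0]
    d=c["T"][:3,:3]@np.array([p[0],-p[1],-1]);return c["T"][:3,3],d/np.linalg.norm(d)
def onz(c,uv,z):
    o,d=ray(c,uv);return o+d*(z-o[2])/d[2]
def cross(a,b):
    (o,d),(p,e)=a,b;s=np.linalg.lstsq(np.c_[d,-e],p-o,rcond=None)[0];A=o+d*s[0];B=p+e*s[1];return (A+B)/2,np.linalg.norm(A-B)
def ring(im,uv,r,th=75):
    g=im.max(2);m=(g<th).astype(np.uint8);k=np.zeros_like(m);cv2.circle(k,uv,r,1,-1);m*=k
    c=max(cv2.findContours(m,0,cv2.CHAIN_APPROX_NONE)[0],key=cv2.contourArea)
    return cv2.fitEllipse(cv2.convexHull(c)),c
E
python3 - <<'E'
from h import *
R={};out=[]
for n,uvs in(("top",[(409,231),(242,237)]),("scene",[(330,182),(361,261)])):
    im=cv2.imread(f"pics/{n}0.png");c=viewer.calibration(n)
    for i,uv in enumerate(uvs):
        e,k=ring(im,uv,24);print(n,i,e,onz(c,e[0],.17));R[n,i]=ray(c,e[0])
        v=im.copy();cv2.drawContours(v,[k],-1,(0,255,0),1);cv2.circle(v,tuple(int(a) for a in e[0]),1,(0,0,255),-1)
        u=uv;out.append(cv2.resize(v[u[1]-40:u[1]+60,u[0]-60:u[0]+60],None,fx=3,fy=3,interpolation=0))
for i in(0,1):print(i,cross(R["top",i],R["scene",i]))
# crossbeam ends of cheese press: steel caps at beam-top height
c=viewer.calibration("top")
p,q=onz(c,(374,254),.128),onz(c,(439,238),.128);print("beam",p,q,np.linalg.norm(p-q),np.degrees(np.arctan2(*(p-q)[[1,0]])))
cv2.imwrite("pics/m.png",np.vstack([np.hstack(out[:2]),np.hstack(out[2:])]))
E
```

```text
top 0 ((408.9388122558594, 227.0630645751953), (16.041643142700195, 20.454912185668945), 104.9964828491211) [0.4524893  0.03185343 0.17      ]
top 1 ((243.45321655273438, 233.71829223632812), (13.541120529174805, 17.91156578063965), 35.808746337890625) [0.4699025  0.29988004 0.17      ]
scene 0 ((333.5016174316406, 186.453369140625), (4.790431976318359, 15.346355438232422), 77.22001647949219) [0.44701503 0.05689828 0.17      ]
scene 1 ((361.9568786621094, 264.866455078125), (16.588085174560547, 28.024818420410156), 91.18451690673828) [0.46980239 0.31343419 0.17      ]
0 (array([0.44701769, 0.03601008, 0.16610904]), np.float64(0.015547578951396603))
1 (array([0.46942063, 0.30256107, 0.16548041]), np.float64(0.008071461577444235))
beam [0.43567824 0.08937335 0.128     ] [ 0.456084   -0.02802917  0.128     ] 0.11916268141684645 99.86008599518713
```

View pics/m.png

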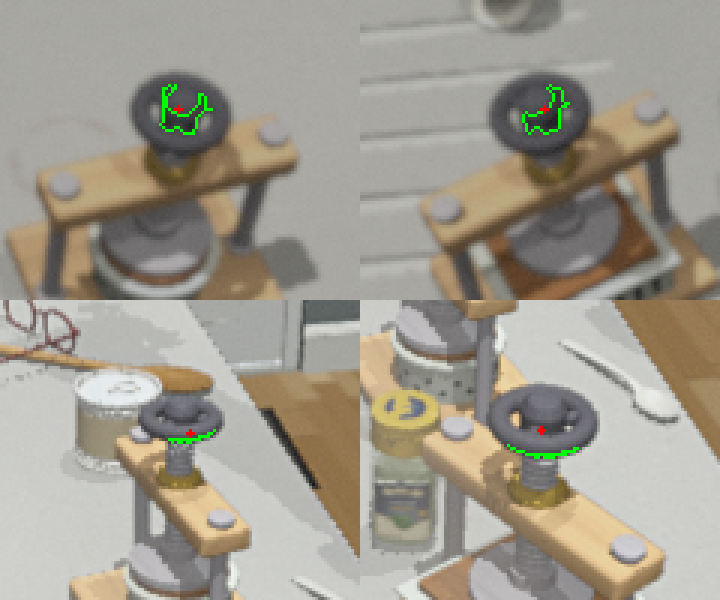

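The crops show that the threshold caught only the darkest part of the rings. The full rims centre at about top (409,229) and scene (330.5,181.5). I'll raise the threshold.

```bash
python3 - <<'E'
from h import *
from cell import state
for th in(95,105,115):
  R={}
  for n,uvs in(("top",[(409,229),(242,235)]),("scene",[(330,181),(361,261)])):
    im=cv2.imread(f"pics/{n}0.png");c=viewer.calibration(n)
    for i,uv in enumerate(uvs):
        r=19 if n=="top" else (16,22)[i]
        e,k=ring(im,uv,r,th);print(th,n,i,np.round(e[0]+e[1],1),cv2.boundingRect(k),onz(c,e[0],.17).round(4));R[n,i]=ray(c,e[0])
  for i in(0,1):print(i,cross(R["top",i],R["scene",i]))
c=viewer.calibration("top");print("hand",onz(c,(409.2,228.7),.17));a=ray(c,(409.2,228.7));b=ray(viewer.calibration("scene"),(330.5,181.3));print(cross(a,b))
E
```

```text
95 top 0 [408.  231.7  31.7  32.2] (393, 217, 32, 31) [0.4431 0.0356 0.17  ]
95 top 1 [242.4 237.3  31.8  32.8] (226, 223, 33, 31) [0.4627 0.3017 0.17  ]
95 scene 0 [329.6 181.9  14.9  27.2] (316, 181, 28, 9) [0.4495 0.0362 0.17  ]
95 scene 1 [361.9 259.3  11.6  22.4] (351, 254, 23, 12) [0.4657 0.2997 0.17  ]
0 (array([0.44741789, 0.03341591, 0.16704287]), np.float64(0.003566359326933238))
1 (array([0.46474089, 0.30096188, 0.16950525]), np.float64(0.0031956220547709716))
105 top 0 [408.3 231.4  32.4  33. ] (393, 216, 33, 32) [0.4436 0.035  0.17  ]
105 top 1 [242.4 237.3  32.6  32.9] (226, 222, 33, 33) [0.4627 0.3017 0.17  ]
105 scene 0 [329.8 181.5  16.8  27. ] (316, 181, 28, 10) [0.4486 0.0346 0.17  ]
105 scene 1 [362.  259.   13.3  23.9] (350, 253, 25, 14) [0.4654 0.2992 0.17  ]
0 (array([0.44705621, 0.03323465, 0.16787601]), np.float64(0.0032638109839010013))
1 (array([0.46457688, 0.30084092, 0.16979084]), np.float64(0.0031832109956254984))
115 top 0 [408.3 231.4  32.6  33.4] (393, 216, 33, 32) [0.4437 0.0349 0.17  ]
115 top 1 [242.3 237.3  32.9  34.1] (225, 222, 34, 33) [0.4627 0.3019 0.17  ]
115 scene 0 [329.6 181.   20.4  27. ] (316, 178, 28, 14) [0.4485 0.0324 0.17  ]
115 scene 1 [360.1 266.3  31.2  39.4] (343, 252, 37, 31) [0.4735 0.3163 0.17  ]
0 (array([0.44713562, 0.03302425, 0.16853563]), np.float64(0.0041089048428255))
1 (array([0.46955309, 0.30334653, 0.16076772]), np.float64(0.0013316344308694971))
hand [0.44905255 0.0322152  0.17      ]
(array([0.44764097, 0.03303154, 0.17035517]), np.float64(0.0020396626718858645))
```

```bash
cat >> h.py <<'E'
from cell import state
from scipy.spatial.transform import Rotation as Ro
def rel(p):
    s=state();return (Ro.from_rotvec(s["tool_rot"]).inv().apply(np.array(p)-s["ee_pos"])*1000).round(1)
E
python3 - <<'E'
from h import *
for p in([.40,-.4,.26],[.5,-.15,.26],[.447,.033,.26]):print(rel(p))
E
```

```text
[ 185.2 -115.1   -7.3]
[ 384.4 -296.4   -7.1]
[ 416.6 -484.2   -6.8]
```

```bash
python3 -m handwheel '[[30,-19,-7,0,1],[75,-47,-7,0,1],[120,-75,-7,0,1],[165,-103,-7,0,1],[205,-133,-7,0,1],[240,-165,-7,0,1],[275,-197,-7,0,1],[310,-229,-7,0,1],[345,-260,-7,0,1],[384,-296,-7,0,1],[384,-296,-7,0,1],[384,-296,-7,0,1]]'; python3 -c "
from h import *
print(rel([.4475,.033,.26]),state()['q'])"
```

```text
t: 1.6
ee_pos: [0.4997, -0.1513, 0.26]
tool_rot: [3.062, 0.704, -0.001]
force: [-0.1, -1.1, -0.3]
opening: 0.085
gripper_force: 0.0
[  33.5 -188.6    0. ] [ 0.49762083  0.08791653 -0.30605508  1.74965672  0.0277907   1.30891974
 -0.93354096]
```

```bash
python3 -m handwheel '[[6,-30,0,0,1],[13,-75,0,0,1],[21,-120,0,0,1],[29,-160,0,0,1],[33.5,-188.6,0,0,1],[33.5,-188.6,0,0,1],[33.5,-188.6,0,0,1],[33.5,-188.6,0,0,1]]'; python3 - <<'E'
from h import *
print(rel([.4475,.033,.173]),state()['q'])
c=viewer.calibration("wrist");im=viewer.capture("wrist");cv2.imwrite("pics/w.png",im);np.savez("w.npz",**c)
K=c["camera_matrix"];T=c["T"];print(T.round(3),K[0,0])
P=np.array([.4475,.033,.17]);q=T[:3,:3].T@(P-T[:3,3]);print(K@[q[0]/-q[2],q[1]/q[2],1])
E
```

```text
t: 2.6
ee_pos: [0.4481, 0.0319, 0.2602]
tool_rot: [-3.063, -0.7, 0.0]
force: [-0.4, 0.2, 0.4]
opening: 0.0851
gripper_force: 0.0
[-0.  -1.2 87.2] [ 0.33622692 -0.06298022 -0.47908751  1.89343167 -0.03015445  1.30444466
 -1.25565014]
[[ 0.434  0.862  0.261  0.514]
 [-0.901  0.416  0.124  0.064]
 [-0.001 -0.289  0.957  0.382]
 [ 0.     0.     0.     1.   ]] 408.63658244346317
[316.2398859  253.70619761   1.        ]
```

View pics/w.png

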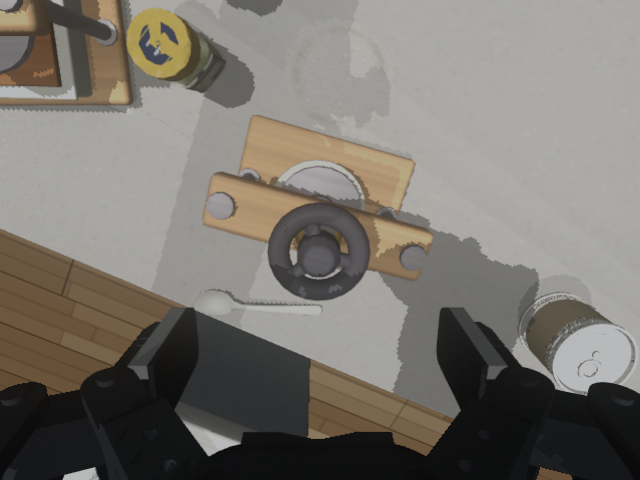

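The wrist picture shows the wheel's rim centred at about (319,251), a few pixels from the predicted (316,254). Both the round mould's rim and the beam are visible. I'll refine with a ring fit.

```bash
python3 - <<'E'
from h import *
c=dict(np.load("w.npz"));im=cv2.imread("pics/w.png")
for th in(80,95,110):
    e,k=ring(im,(319,251),54,th);p=onz(c,e[0],.17);d=np.linalg.norm(onz(c,(e[0][0]+e[1][0]/2,e[0][1]),.17)-p)*2
    print(th,e,p,d,rel([p[0],p[1],.173]))
E
```

```text
80 ((318.59295654296875, 250.42062377929688), (98.78083038330078, 100.93267822265625), 64.21087646484375) [0.4497677  0.03266609 0.17      ] 0.05392050748249376 [ 1.8  0.4 87.2]
95 ((319.0971374511719, 249.2235107421875), (99.90140533447266, 103.73422241210938), 42.824825286865234) [0.45050739 0.03271831 0.17      ] 0.0544831919589997 [ 2.5  0.7 87.2]
110 ((319.2501220703125, 249.12612915039062), (100.72916412353516, 103.89324951171875), 42.689483642578125) [0.45059406 0.03266756 0.17      ] 0.05493044617818127 [ 2.6  0.7 87.2]
```

```bash
python3 -m handwheel '[[1.3,0.3,20,0,1],[1.3,0.3,40,0,1],[1.3,0.3,60,0,1],[1.3,0.3,75,0,1],[1.3,0.3,87,0,1],[1.3,0.3,87,0,1],[1.3,0.3,87,0,1],[1.3,0.3,87,0,0.5],[1.3,0.3,87,0,0.5],[1.3,0.3,87,0,0.5],[1.3,0.3,87,0,0.5],[1.3,0.3,87,0,0.5]]' 40
```

```text
t: 4.15
ee_pos: [0.4501, 0.0328, 0.1744]
tool_rot: [3.06, 0.702, 0.003]
force: [1.1, -5.6, 5.3]
opening: 0.0541
gripper_force: 41.3
```

```bash
python3 -m handwheel '[[0,0,-0.8,-4,0.5],[0,0,-2.5,-12,0.5],[0,0,-4.2,-20,0.5],[0,0,-5.9,-28,0.5],[0,0,-7.5,-36,0.5],[0,0,-9.2,-44,0.5]]'
```

```text
t: 4.9
ee_pos: [0.4497, 0.033, 0.1836]
tool_rot: [2.571, 1.803, 0.001]
force: [-0.5, -3.0, 6.8]
opening: 0.0538
gripper_force: 41.4
```

```bash
python3 -m handwheel '[[0,0,-1.2,-6,0.5],[0,0,-2.9,-14,0.5],[0,0,-4.6,-22,0.5],[0,0,-5.9,-28,0.5],[0,0,-6.7,-32,0.5],[0,0,-6.7,-32,0.5]]'; python3 - <<'E'
from h import *
print(state()["ft_torque"]);cv2.imwrite("pics/s2.png",viewer.capture("scene")[140:320,270:430])
E
```

```text
t: 5.65
ee_pos: [0.4493, 0.033, 0.1902]
tool_rot: [1.979, 2.439, -0.001]
force: [-2.3, -3.0, 9.1]
opening: 0.0534
gripper_force: 41.5
[-0.77247272  0.92923508  0.03047772]
```

Turned 76° and risen 16 mm, with only small forces. Next I'll let go, back off upward and check.

```bash
python3 -m handwheel '[[0,0,0,0,1],[0,0,0,0,1],[0,0,0,0,1],[0,0,0,0,1],[0,0,0,0,1],[0,0,-10,0,1],[0,0,-30,0,1],[0,0,-55,0,1],[0,0,-85,0,1],[0,0,-100,0,1],[0,0,-100,0,1],[0,0,-100,0,1]]'; python3 - <<'E'
from h import *
R={}
c=viewer.calibration("wrist");im=viewer.capture("wrist")
s=viewer.capture("scene")[140:320,270:430];cv2.imwrite("pics/end.png",np.hstack([cv2.resize(im,(480,360)),cv2.resize(s,(320,360))]))
for z in(.17,.186):
    e,k=ring(im,(320,252),60,95);p=onz(c,e[0],z);d=np.linalg.norm(onz(c,(e[0][0]+e[1][0]/2,e[0][1]),z)-p)*2;print(z,e,p,d)
E
```

```text
t: 7.2
ee_pos: [0.4487, 0.0337, 0.2882]
tool_rot: [-1.979, -2.439, 0.001]
force: [0.3, 0.3, 0.3]
opening: 0.0852
gripper_force: 0.0
0.17 ((317.8122863769531, 253.10865783691406), (94.98310089111328, 101.72850799560547), 1.516403317451477) [0.45024365 0.02551225 0.17      ] 0.05880513118975267
0.186 ((317.8122863769531, 253.10865783691406), (94.98310089111328, 101.72850799560547), 1.516403317451477) [0.44911567 0.03087699 0.186     ] 0.054877983978501535
```

View pics/end.png

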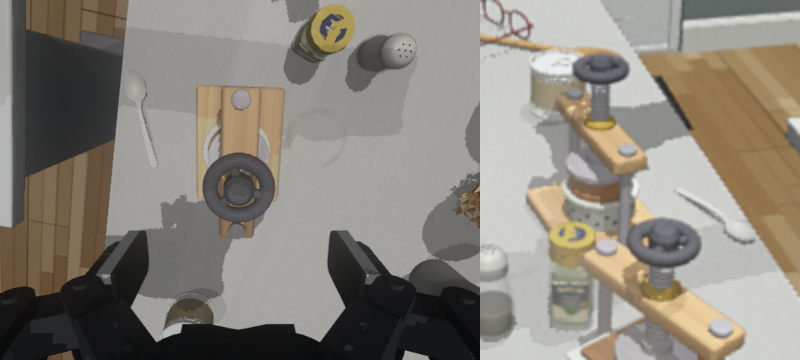

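The right-hand panel shows the cheese wheel standing higher (crop (600,70)), with the plate lifted clear above the round mould at (600,180). The tofu wheel at (660,240) is unchanged. In the wrist view the rim at (238,187) only gives the right size and position if it sits at z ≈ 0.186, so it has risen the full 16 mm.

```bash
python3 -c "
from cell import order
print(order.finish_job())"
```

```text
the job is handed in; nothing more can be done
None
```

I unscrewed the round mould's press by about 76° (1.33 rad, stop at 1.35) and its plate now stands clear of the mould; the gripper let go and backed off, the other press looks unchanged, and the job was handed in at about 7 s, though no verdict came back.

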